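# Shift the bench gear selector into third

### The job

The gear selector on the bench has been left on the first-and-second side of its H-shaped gate: put it into third, the far right slot with the green dot, with its lever fully home, and leave it there. Push the lever by its red knob with shut fingers, gently and without taking it between them: to the cross slot, across to the right, then forward. Leave the blocks and the weight round it where they are.

Things in the scene. Friction and masses are not known exactly. Their poses are not given: they have to be found in the camera images.
- selector: Gear selector bolted to the bench: grey square housing 110x110 mm with low feet front and rear; bright metal gate plate on top, 90 mm above the bench. Origin: centre of the underside. Its x axis is 'forward' (away from the robot, turned by up to 0.5 rad), y to its left, z up. The lever turns about a pivot on the z axis, 22 mm above the bench.
- third_mark (a point): The green dot (8 mm) on the top plate just beyond the far end of the right slot (third), at x 36, y -14, z 90 mm in the selector's frame. The other three slot ends have black dots.
- knob_centre (a point): Centre of the lever's red knob, 128 mm from the pivot along the stem, 150 mm above the bench when upright. Knob: rounded cylinder along the stem, 32 mm across, 40 mm high. With f = shift_fore, a = shift_across it is in the selector's frame at x = 128 sin f cos a, y = -128 sin a, z = 22 + 128 cos f cos a (mm).
- gear_lever: The lever: stem and red knob. Origin at the pivot, z along the stem to the knob.
- shift_fore (a joint): Lean of the lever forward (selector +x) in rad: 0 upright, i.e. in the cross slot; stops at +0.27 (fully home in a far slot) and -0.27 (near slot); it can move across only within about 0.04 of 0. Friction holds it where it is left; a push of about 2 to 3 N on the knob moves it. Starts anywhere from -0.25 to 0.25.
- shift_across (a joint): Lean of the lever to the right (selector -y) in rad: about -0.21 in the left slot, +0.21 in the right slot, stops at -0.24 and +0.24. Friction as above. Starts in the left slot.
- block_orange: Orange fixture block, 30x40x22 mm, loose on the bench close to the left of the selector; origin under its centre. Leave it.
- weight_200: Grey metal check weight, 30 mm across, 48 mm high, loose behind the selector; origin under its centre. Leave it.
- block_steel: Steel block, 20x45x20 mm, loose to the right of the selector; origin under its centre. Leave it.
- gate_centre (a point): Centre of the H-shaped opening in the gate plate (plate top). Left and right slots run along selector x at y = +14 and -14 mm, 47 mm long, 14 mm wide, joined at x = 0 by a cross slot. Left far end is first, left near second, right far third, right near fourth. The lever's 9 mm stem passes through and is stopped by the plate's tongues between the slots.
Mind the look-alikes: they are no part of the job. There is more than one size of the selector; the job needs the larger.

How it is judged:
On the way, in this order (a step that is already met when the one before it is completed fails the run):
1. the lever has been pushed across into the right-hand side of the gate, upright fore and aft (value of joint shift_across above 0.15 rad and value of joint shift_fore between -0.15 and 0.15 rad), for 0.05 s.
2. the lever is fully home in third (value of joint shift_across above 0.15 rad and value of joint shift_fore above 0.235 rad), for 0.2 s.
At the end, for the whole second after the job is handed in: The lever rests in third (right-hand slot, shift_across over 0.15 rad; pushed home forward, shift_fore over 0.235 rad of 0.27), and the orange block, the steel block and the weight are within 20 mm of where they stood (all of step 2 and velocity of joint shift_fore between -0.05 and 0.05 rad/s and distance of each of block_orange, weight_200, block_steel from where it was at the start of the episode below 0.02 m); the robot touches nothing.
It fails at once if the lever is squeezed or forced (over 60 N between it and the fingers) (contact force between the fingers and gear_lever above 60 N).
It fails at once if the knob is taken between the fingers instead of being pushed with their outside (grasp point inside the knob) (horizontal distance between the grasp point and knob_centre below 0.012 m and z of the grasp point in the frame of gear_lever below 0.155 m).
It fails at once if the orange block is pushed away, lifted or carried (20 mm or more) (distance of block_orange from where it was at the start of the episode above 0.02 m).
It fails at once if the grey check weight is pushed away, lifted or carried (20 mm or more) (distance of weight_200 from where it was at the start of the episode above 0.02 m).
It fails at once if the steel block is pushed away, lifted or carried (20 mm or more) (distance of block_steel from where it was at the start of the episode above 0.02 m).
It also fails if it takes over 46 s, if anything falls off the work surface, if the arm or the gripper's body presses on something with over 40 N, if the wrist force passes 120 N, or if a joint passes its speed limit or range.

### The arm

A 6-joint arm with a two-finger parallel gripper is mounted at the origin on a cart in front of the work surface, level with it; the furniture and walls round the work are solid. World frame = base frame: x ahead of the robot, y to its left, z up, the work surface at z = 0. Lengths are in m, angles in rad, forces in N, time in s.
With the tool pointing down it reaches from about 0.375 to 0.975 m from the base axis. Payload 3.8 kg.
Tool frame: the origin (TCP) lies on the centre line of the jaws, within the pads' length; the fingertips stand manip.finger_overhang ahead of it and the grasp point (between the pads) lies 5 mm behind it (manip.finger_overhang is the distance from the TCP to the fingertips, in m); z points along the fingers, y is the direction in which the jaws open and shut (so a half turn about z gives the same grasp; the last joint's range is limited). The gripper opens to 85 mm and grips with 20 to 120 N. Pads are 22 mm wide; open, the fingers measure 114 mm over their backs; the gripper's body (76 mm by 85 mm) begins 54 mm behind the grasp point. The pads swing forward as they close: fully open they stand 13 mm farther back than shut.
Start: joints at [-1.378, 0.264, 1.604, -0, 1.274, -0.037], TCP at [0.154, -0.657, 0.245] pointing down, gripper open.
Joint ranges: [-2.63, 2.63], [-0.94, 2.18], [0.31, 2.57], [-1.31, 4.45], [0, 2.66], [-2.55, 2.55]. Speed limits (rad/s): [2.57, 2.57, 3.14, 3.14, 3.14, 3.14].

### API

Orientations are given as a unit quaternion [x, y, z, w].
In Python, from bench import manip gives the robot as it stands.
- The arm moves only by the tool servo_tool, never from a script. Its argument "plan" is a list that holds one entry, the list of rows, each a list of 4 numbers: the shift along the tool's x, y, z in cm, then the turn about the tool's z in degrees. A call has 1 to 5 rows; each row is the pose to reach, as a shift and turn from the pose commanded when the call began, along the tool's axes at that moment; what a row does not reach only later rows make up. A row lasts 1/10 s, in which the tool goes at most 50 mm and 8.59 degrees, less where a joint would pass 70% of its speed; a pose out of reach is approached as far as the arm can. A call with a gripper value outside its range is refused whole. "grip" is the opening in per cent of the stroke, from 0 (shut) to 100 (fully open), set as the call begins (left out, the last holds). The fingers move at their own pace and stop on an object; "squeeze" is the grip in N (left out, the last holds). Time passes only in rows, so rows that repeat a pose let the fingers close. It gives the time, the measured TCP pose, the force and the opening at its end, in the units of the state.
- manip.get_state(): the state, without advancing time (a new reading comes with each control period).
- manip.read_camera(name): name is "scene" or "top"; returns a dict with "pixels" (400x640x3 uint8, red, green, blue), "z_map" (400x640 float32, m along the optical axis (not along the pixel's ray), 0 where there is no reading), "fov_y" (degrees; the focal length in pixels is half the picture's height over the tangent of half this angle, whatever the lens; pixels are square), "cx", "cy" (the principal point, pixels), "eye" and "orientation" of the camera in the world. Camera axes: x right, y down, z forward; pixel columns grow to the right and rows downward; lengths in m; the calibration is good to about 2 mm. A picture is of the moment at which its call begins.
- manip.finish_job(): hands the job in, once; it reports no verdict.
The state is a dict: "time_s": time; "joint_pos": joint angles; "joint_velocities": joint speeds; "joint_efforts": joint torques, N m; "tool_pos": TCP position; "ee_rot": TCP orientation; "ft_force": force on the tool from outside, world axes, zero at the start; "moment": the same for the moment, N m; "finger_gap": opening from 0.0 (shut) to 1.0 (fully open).
Only numpy, scipy, OpenCV 4.12 (cv2) and the standard library are available. Lean on these libraries where they do the work, as an engineer would, in place of code of your own. Each camera call takes 0.05 s, during which the arm holds its last target.

## Working session

There is one attempt and no reset: what is moved stays moved. The work goes in short steps, Python scripts to look and compute and a tool call to move; the robot and the scene stay as the last step left them, time stands still between calls to the robot, and variables do not carry over. Pictures are saved under pics/ and viewed, and the job is handed in when it is done.

Besides the shell and the picture viewer there is one more tool, called after ">>>" as name([rows], argument=value, ...), one row to a line, values as JSON. servo_tool: Moves the arm, as the interface text tells. Its arguments: {"type":"object","properties":{"plan":{"type":"array","items":{"type":"array","items":{"type":"array","items":{"type":"number"}}}},"grip":{"type":"number"},"squeeze":{"type":"number"}},"required":["plan"]}

```bash
ls; mkdir -p pics
cat > h.py <<'E'
import numpy as np, cv2, pickle
from scipy.spatial.transform import Rotation as R
from bench import manip
def snap(n,tag):
    d=manip.read_camera(n); pickle.dump(d,open(f'pics/{tag}.pkl','wb')); cv2.imwrite(f'pics/{tag}.png',d['pixels'][:,:,::-1]); return d
def load(tag): return pickle.load(open(f'pics/{tag}.pkl','rb'))
def rot(d):
    o=np.array(d['orientation']); return o if o.shape==(3,3) else R.from_quat(o).as_matrix()
def foc(d): return d['pixels'].shape[0]/2/np.tan(np.radians(d['fov_y'])/2)
def pt(d,u,v,z=None):
    f=foc(d); z=d['z_map'][int(round(v)),int(round(u))] if z is None else z
    return rot(d)@np.array([(u-d['cx'])/f*z,(v-d['cy'])/f*z,z])+np.array(d['eye'])
def atz(d,u,v,h):
    f=foc(d); r=rot(d)@np.array([(u-d['cx'])/f,(v-d['cy'])/f,1]); e=np.array(d['eye']); return e+r*(h-e[2])/r[2]
def proj(d,p):
    c=rot(d).T@(np.array(p)-np.array(d['eye'])); f=foc(d); return f*c[0]/c[2]+d['cx'],f*c[1]/c[2]+d['cy']
def cloud(d):
    f=foc(d); v,u=np.mgrid[:400,:640]; z=d['z_map']; c=np.stack([(u-d['cx'])/f*z,(v-d['cy'])/f*z,z],-1)
    return c@rot(d).T+np.array(d['eye'])
def crop(d,tag,u0,v0,u1,v1,s):
    cv2.imwrite(f'pics/{tag}.png',cv2.resize(d['pixels'][v0:v1,u0:u1,::-1],None,fx=s,fy=s,interpolation=cv2.INTER_CUBIC))
E
python3 - <<'E'
from h import *
s=manip.get_state(); print({k:np.round(v,3) for k,v in s.items()}, manip.finger_overhang)
for n in('scene','top'):
    d=snap(n,n+'0'); print(n,d['eye'],d['orientation'],d['fov_y'],d['cx'],d['cy'])
E
```

```text
pics
{'time_s': np.float64(0.0), 'joint_pos': array([-1.378,  0.265,  1.605, -0.   ,  1.274, -0.037]), 'joint_velocities': array([0.001, 0.   , 0.001, 0.001, 0.002, 0.   ]), 'joint_efforts': array([ 1.0000e-03, -5.1511e+01, -3.6731e+01, -0.0000e+00,  1.3000e-02,
        0.0000e+00]), 'tool_pos': array([ 0.154, -0.657,  0.244]), 'ee_rot': array([ 0.993,  0.115, -0.   , -0.001]), 'ft_force': array([-0.49 , -0.514,  0.568]), 'moment': array([-0.009, -0.031,  0.002]), 'finger_gap': np.float64(0.997)} 0.014
scene [ 0.19104315 -0.47564213  0.76965651] [ 0.85245955 -0.38818474  0.13634103 -0.32254681] 50.014551033117826 323.5460098934098 205.97700945889292
top [ 0.48808406 -0.11879346  0.95863438] [-0.70449912  0.70644462 -0.05258012  0.04303851] 42.02107323831909 320.4256832192573 198.99091115322372
```

View pics/scene0.png

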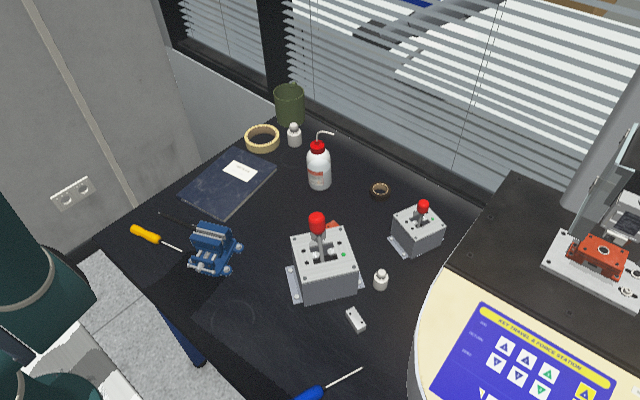

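View pics/top0.png

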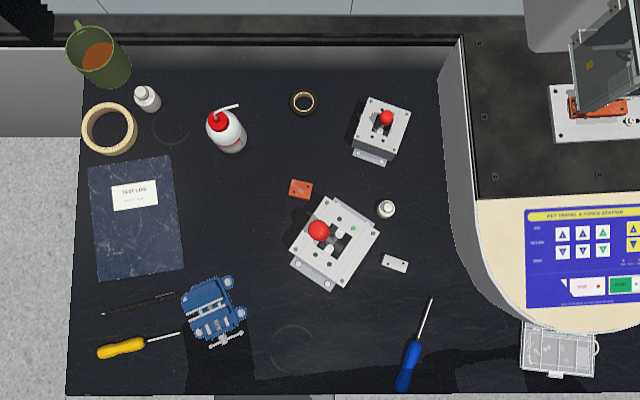

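The scene shows two selectors. The larger is at top px (335,243) / scene (323,262), with a green dot at top (353,229). The smaller look-alike is at top (380,128) / scene (418,230). By the description I choose the larger one. Another red-topped thing is the wash bottle at top (218,117). Next is a close crop and a measurement.

Run:
```python
from h import *
d=load('top0'); crop(d,'c_top',270,170,420,310,5)
e=load('scene0'); crop(e,'c_sc',270,195,400,345,4)
for n,d,box in(('top',d,(290,170,400,300)),('scene',e,(280,200,370,310))):
    P=cloud(d); u0,v0,u1,v1=box; Q=P[v0:v1,u0:u1]; px=d['pixels'][v0:v1,u0:u1].astype(int)
    m=(abs(Q[...,2]-.09)<.004)
    q=Q[m]; print(n,'plate',m.sum(),q.mean(0),)
    r=cv2.minAreaRect((q[:,:2]*1000).astype(np.float32)); print(r)
    red=(px[...,0]>150)&(px[...,1]<70)&(px[...,2]<70)&(Q[...,2]>.12)
    q=Q[red]; print('red',red.sum(),q.min(0),q.max(0),q.mean(0))
    g=(px[...,1]>px[...,0]+50)&(px[...,1]>px[...,2]+40); q=Q[g]; print('green',g.sum(),q.mean(0) if g.sum() else '', np.argwhere(g).mean(0)[::-1]+[u0,v0])
```

```text
top plate 3442 [ 0.53415824 -0.15576463  0.09009079]
((536.7189331054688, -153.31631469726562), (109.97513580322266, 110.22786712646484), 55.82882308959961)
red 294 [ 0.53414148 -0.1432733   0.14328832] [ 0.5640787  -0.11056059  0.17000683] [ 0.54872825 -0.12635721  0.16280434]
green 15 [ 0.55791836 -0.18491709  0.09050072] [352.93333333 227.6       ]
scene plate 2408 [ 0.53362348 -0.15645118  0.09016784]
((537.3023681640625, -152.486328125), (113.55806732177734, 110.23193359375), 55.76785659790039)
red 268 [ 0.19104315 -0.47564213  0.138781  ] [ 0.56367664 -0.11205875  0.76965651] [ 0.54403369 -0.13263148  0.16111675]
green 10 [ 0.55840953 -0.18532876  0.09122746] [343.2 254. ]
```

```bash
ls pics
```

```text
c_sc.png
c_top.png
scene0.pkl
scene0.png
top0.pkl
top0.png
```

View pics/c_top.png

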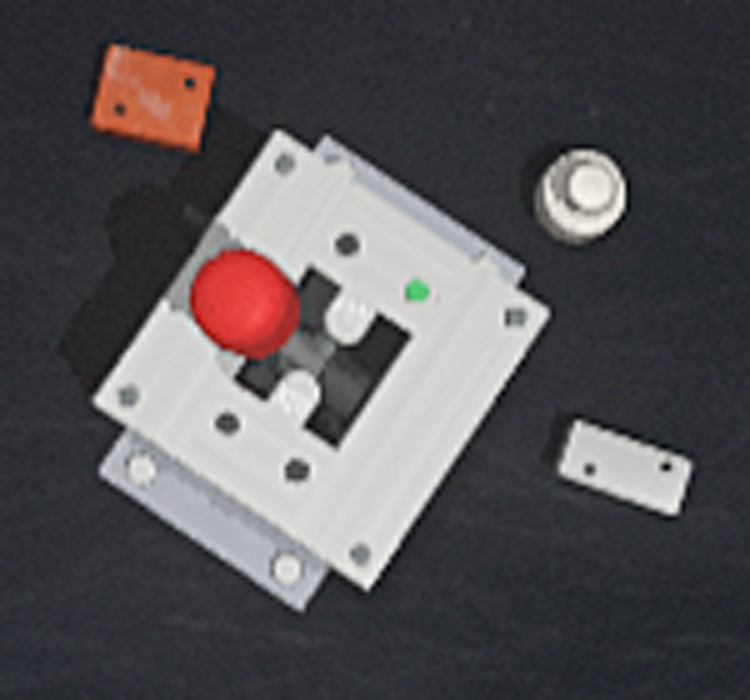

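View pics/c_sc.png

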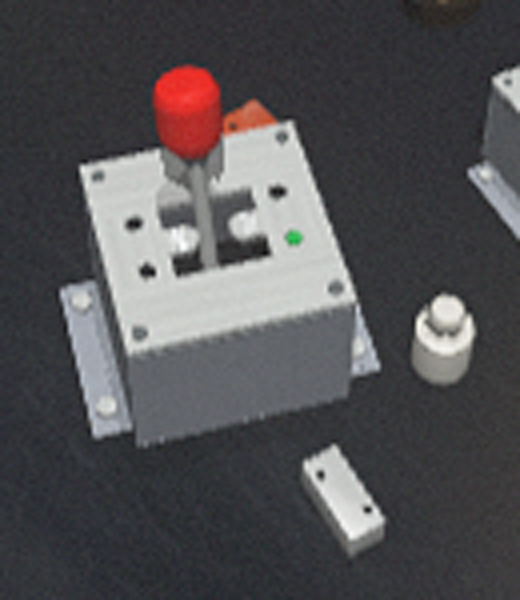

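The crop confirms the choice: the housing is 110×110 mm, the plate height measures 90 mm in both views, and the green dot is at the far end of the right slot. The knob is on the left side. Now I'll fit the joints.

```bash
cat > fit.py <<'E'
from h import *
from scipy.optimize import least_squares
C=np.array([.5370,-.1529]); TH=-0.602
def knob(f,a): return np.array([.128*np.sin(f)*np.cos(a),-.128*np.sin(a),.022+.128*np.cos(f)*np.cos(a)])
def w2s(p,C=C,TH=TH):
    p=np.array(p,float); q=p.copy(); d=p[...,:2]-C; c,s=np.cos(TH),np.sin(TH)
    q[...,0]=c*d[...,0]+s*d[...,1]; q[...,1]=-s*d[...,0]+c*d[...,1]; return q
def redpts(d):
    P=cloud(d); px=d['pixels'].astype(int)
    m=(px[...,0]>120)&(px[...,1]<80)&(px[...,2]<80)&(P[...,2]>.115)&(P[...,2]<.18)&(np.hypot(P[...,0]-C[0],P[...,1]-C[1])<.075)
    return P[m]
def fit(*ds):
    Q=w2s(np.vstack([redpts(d) for d in ds]))
    def res(v):
        k=knob(*v); ax=k-[0,0,.022]; ax=ax/np.linalg.norm(ax); r=Q-k
        h=r@ax; rad=np.linalg.norm(r-np.outer(h,ax),axis=1)
        rr=.005; qx=rad-(.016-rr); qz=abs(h)-(.020-rr)
        return (np.hypot(np.maximum(qx,0),np.maximum(qz,0))+np.minimum(np.maximum(qx,qz),0)-rr)*1000
    s=least_squares(res,[0,0],loss='soft_l1'); return s.x,np.median(abs(s.fun)),len(Q)
E
python3 - <<'E'
from fit import *
t,s=load('top0'),load('scene0')
print(fit(t),fit(s),fit(t,s))
# selector pose check: predict dots
for d in(t,s):
    for p in [(36,-14),(36,14),(-36,14),(-36,-14)]:
        c,sn=np.cos(TH),np.sin(TH);x,y=p[0]/1e3,p[1]/1e3
        print(p,np.round(proj(d,[C[0]+c*x-sn*y,C[1]+sn*x+c*y,.09]),1))
f,a=fit(t,s)[0];print(knob(f,a))
# tool yaw
E
```

```text
(array([-0.02662045, -0.22995694]), np.float64(0.9264745613672678), 348) (array([-0.02868108, -0.23883168]), np.float64(0.6752416027925066), 318) (array([-0.02843194, -0.23597334]), np.float64(0.8722149509060984), 666)
(36, -14) [352.8 227.1]
(36, 14) [339.  217.7]
(-36, 14) [314.7 253.4]
(-36, -14) [328.7 263. ]
(36, -14) [343.1 254.1]
(36, 14) [339.2 242.6]
(-36, 14) [303.2 250.4]
(-36, -14) [306.4 262.2]
[-0.00353796  0.02992505  0.14640247]
```

```bash
cat >> fit.py <<'E'
def cmd(S=None,W=None,z=None,yaw=TH+np.pi/2):
    """shift in tool axes (cm) and turn (deg) to a target given in selector xy (m) or world xy"""
    st=manip.get_state(); M=R.from_quat(st['ee_rot']).as_matrix(); p=np.array(st['tool_pos'])
    if S is not None:
        c,s=np.cos(TH),np.sin(TH); W=[C[0]+c*S[0]-s*S[1],C[1]+s*S[0]+c*S[1]]
    t=np.array([W[0],W[1],z]); y0=np.arctan2(M[1,0],M[0,0])
    print('now',np.round(p,4),'sel',np.round(w2s(p),4),'F',np.round(st['ft_force'],1),'t',round(float(st['time_s']),2),'-> world',np.round(t,4),'tool cm',np.round(M.T@(t-p)*100,2),'turn',round(np.degrees(y0-yaw),1))
E
python3 - <<'E'
from fit import *
t,s=load('top0'),load('scene0')
A=np.array([.154,-.657]);B=np.array([.5766,-.0952])
P=np.vstack([cloud(d)[d['z_map']>0].reshape(-1,3) for d in(t,s)])
for k in np.linspace(0,1,11):
    q=A+k*(B-A); m=np.hypot(*(P[:,:2]-q).T)<.1
    z=P[m,2]; print(np.round(q,3),m.sum(),np.percentile(z,[50,99]).round(3) if m.sum() else '', 'cam seen')
cmd(S=(0,.07),z=.25);
E
```

```text
[ 0.154 -0.657] 338 [-0.75  -0.741] cam seen
[ 0.196 -0.601] 799 [-0.     0.004] cam seen
[ 0.239 -0.545] 2974 [0.001 0.018] cam seen
[ 0.281 -0.488] 5778 [0.001 0.018] cam seen
[ 0.323 -0.432] 8722 [0.001 0.143] cam seen
[ 0.365 -0.376] 14731 [0.001 0.152] cam seen
[ 0.408 -0.32 ] 17521 [0.    0.147] cam seen
[ 0.45  -0.264] 19394 [0.    0.091] cam seen
[ 0.492 -0.208] 18689 [0.002 0.163] cam seen
[ 0.534 -0.151] 16559 [0.018 0.166] cam seen
[ 0.577 -0.095] 13395 [0.003 0.166] cam seen
now [ 0.1536 -0.6566  0.2441] sel [-0.0307 -0.6323  0.2441] F [1.  0.8 0.8] t 0.1 -> world [ 0.5766 -0.0952  0.25  ] tool cm [ 53.98 -45.04  -0.49] turn -42.3
```

>>> servo_tool([
  [[2,-1.7,-0.5,0],[5,-4.2,-0.5,0],[8.5,-7.1,-0.5,0],[12,-10,-0.5,0],[15.5,-12.9,-0.5,0]],
], grip=0, squeeze=20)

```text
time_s: 0.6
tool_pos: [0.2758, -0.4946, 0.2496]
ee_rot: [0.993, 0.114, -0.0, -0.0]
ft_force: [0.8, -0.2, 0.2]
finger_gap: 0.144
```

>>> servo_tool([
  [[3.4,-2.8,0,0],[6.8,-5.7,0,0],[10.2,-8.5,0,0],[13.6,-11.4,0,0],[17,-14.2,0,0]],
])

```text
time_s: 1.1
tool_pos: [0.409, -0.3175, 0.2499]
ee_rot: [0.993, 0.115, -0.0, -0.0]
ft_force: [0.6, -1.5, -0.4]
finger_gap: 0.001
```

>>> servo_tool([
  [[3.4,-2.8,0,0],[6.8,-5.7,0,0],[10.2,-8.5,0,0],[13.6,-11.4,0,0],[17,-14.2,0,0]],
])

```text
time_s: 1.6
tool_pos: [0.5422, -0.1406, 0.2499]
ee_rot: [0.993, 0.115, -0.0, -0.0]
ft_force: [0.5, -0.5, 0.6]
finger_gap: 0.004
```

Run:
```python
from fit import *
cmd(S=(0,.07),z=.25)
```

```text
now [ 0.5422 -0.1406  0.2499] sel [-0.0027  0.0131  0.2499] F [ 0.5 -0.5  0.6] t 1.6 -> world [ 0.5766 -0.0952  0.25  ] tool cm [ 4.39 -3.63 -0.01] turn -42.3
```

>>> servo_tool([
  [[2.4,-1.9,0,-8.5],[4.4,-3.6,0,-17],[4.4,-3.6,0,-25.5],[4.4,-3.6,0,-34],[4.4,-3.6,0,-42.3]],
])

```text
time_s: 2.1
tool_pos: [0.5761, -0.0967, 0.2495]
ee_rot: [0.883, 0.468, -0.001, -0.0]
ft_force: [0.1, -0.4, 0.1]
finger_gap: -0.001
```

Run:
```python
from fit import *
cmd(S=(0,.07),z=.136)
d=snap('scene','s1')
```

```text
now [ 0.5761 -0.0967  0.2495] sel [0.0004 0.0684 0.2495] F [ 0.1 -0.4  0.1] t 2.1 -> world [ 0.5766 -0.0952  0.136 ] tool cm [ 0.16 -0.02 11.35] turn 0.4
```

View pics/s1.png

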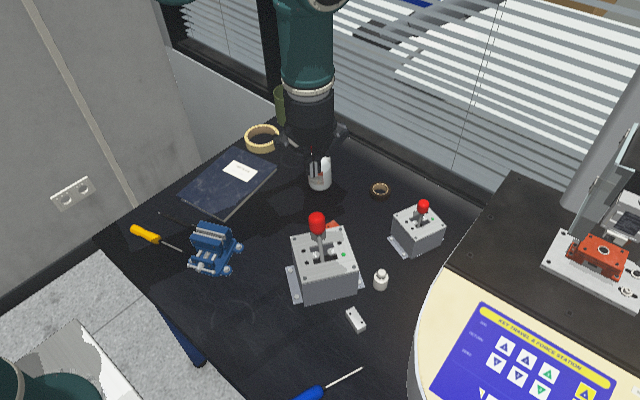

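The closed fingers are at about (320,172), up and to the left of the knob at (317,222). I'll go down beside it.

>>> servo_tool([
  [[0.3,0,3,0.4],[0.3,0,6,0.4],[0.3,0,9,0.4],[0.3,0,11.3,0.4],[0.3,0,11.3,0.4]],
])

```text
time_s: 2.65
tool_pos: [0.5744, -0.0941, 0.1326]
ee_rot: [0.887, 0.461, -0.003, -0.003]
ft_force: [-1.5, -0.0, -1.6]
finger_gap: 0.003
```

Run:
```python
from fit import *
cmd(S=(0,.06),z=.136)
d=snap('scene','s2');t=snap('top','t2'); print(fit(d),fit(t)); crop(d,'s2c',260,120,400,310,3)
```

```text
now [ 0.5744 -0.0941  0.1326] sel [-0.0025  0.0696  0.1326] F [-1.5 -0.  -1.6] t 2.65 -> world [ 0.571  -0.1034  0.136 ] tool cm [-0.96  0.25 -0.34] turn -0.6
(array([-0.05353453, -0.07731942]), np.float64(5.28926331182429), 309) (array([-0.01947901, -0.22057043]), np.float64(0.9745818246862412), 106)
```

View pics/s2c.png

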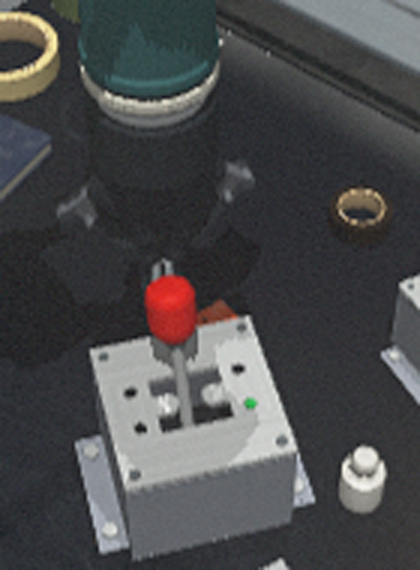

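>>> servo_tool([
  [[-0.5,0,-0.2,0],[-1,0,-0.2,0],[-1.5,0,-0.2,0],[-2,0,-0.2,0],[-2.5,0,-0.2,0]],
])

```text
time_s: 3.25
tool_pos: [0.5645, -0.1156, 0.1405]
ee_rot: [0.887, 0.462, 0.001, 0.001]
ft_force: [2.0, 0.9, 2.5]
finger_gap: -0.001
```

Run:
```python
from fit import *
cmd(S=(0,.00),z=.136)
d=snap('scene','s3');t=snap('top','t3'); print(fit(d),fit(t)); crop(d,'s3c',260,120,400,310,3)
```

```text
now [ 0.5645 -0.1156  0.1405] sel [0.0015 0.0463 0.1405] F [2.  0.9 2.5] t 3.25 -> world [ 0.537  -0.1529  0.136 ] tool cm [-4.63 -0.12  0.44] turn -0.5
(array([-0.02946529, -0.16360801]), np.float64(0.6676697206345209), 309) (array([-0.02183913, -0.14550579]), np.float64(0.7156436810637663), 60)
```

View pics/s3c.png

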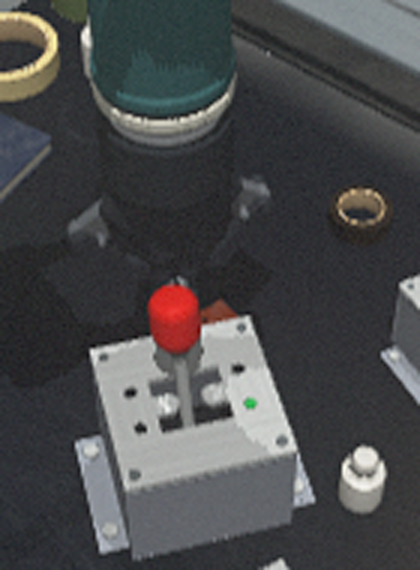

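The lever is crossing (knob at crop (174,320), a ≈ -0.16), so I'll carry on.

>>> servo_tool([
  [[-0.5,0,0.1,0],[-1,0,0.2,0],[-1.5,0,0.3,0],[-2,0,0.3,0],[-2.5,0,0.3,0]],
])

```text
time_s: 3.85
tool_pos: [0.5488, -0.1361, 0.1359]
ee_rot: [0.887, 0.462, -0.0, -0.0]
ft_force: [2.2, 2.1, 1.8]
finger_gap: 0.0
```

Run:
```python
from fit import *
cmd(S=(0,.00),z=.136)
d=snap('scene','s4');t=snap('top','t4'); print(fit(d),fit(t))
```

```text
now [ 0.5488 -0.1361  0.1359] sel [0.0002 0.0205 0.1359] F [2.2 2.1 1.8] t 3.85 -> world [ 0.537  -0.1529  0.136 ] tool cm [-2.05 -0.   -0.01] turn -0.4
(array([-0.029089  ,  0.03319145]), np.float64(0.6878445690548336), 299) (array([-0.20944668,  0.16326851]), np.float64(0.2519556188355166), 5)
```

>>> servo_tool([
  [[-0.5,0,0,0],[-1,0,0,0],[-1.4,0,0,0],[-1.7,0,0,0],[-1.7,0,0,0]],
])

```text
time_s: 4.45
tool_pos: [0.5391, -0.1501, 0.1359]
ee_rot: [0.887, 0.462, -0.0, -0.0]
ft_force: [-0.5, 0.8, -0.8]
finger_gap: -0.001
```

Run:
```python
from fit import *
cmd(S=(0,.00),z=.136)
d=snap('scene','s5'); print(fit(d)); crop(d,'s5c',260,120,400,310,3)
```

```text
now [ 0.5391 -0.1501  0.1359] sel [1.000e-04 3.500e-03 1.359e-01] F [-0.5  0.8 -0.8] t 4.45 -> world [ 0.537  -0.1529  0.136 ] tool cm [-0.35 -0.01 -0.01] turn -0.5
(array([-0.02736976,  0.17458032]), np.float64(0.7031353837504981), 275)
```

View pics/s5c.png

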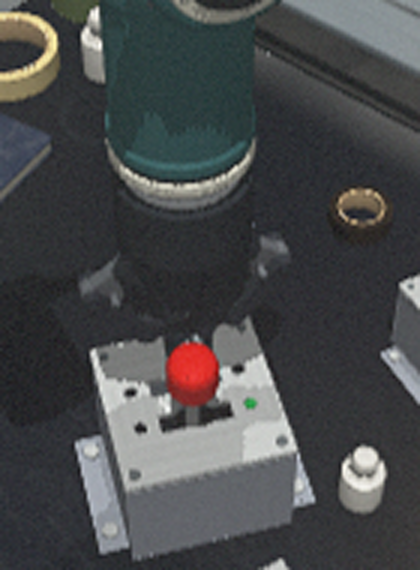

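The knob is now at crop (192,375), with a ≈ 0.175. A little more will bring it to the slot's middle.

>>> servo_tool([
  [[-0.2,0,0,0],[-0.4,0,0,0],[-0.5,0,0,0],[-0.5,0,0,0]],
])

```text
time_s: 4.9
tool_pos: [0.5366, -0.1539, 0.1362]
ee_rot: [0.887, 0.462, -0.0, -0.0]
ft_force: [0.2, 1.6, -1.3]
finger_gap: -0.0
```

Run:
```python
from fit import *
cmd(S=(0,.03),z=.136)
d=snap('scene','s6'); print(fit(d))
```

```text
now [ 0.5366 -0.1539  0.1362] sel [ 0.0003 -0.001   0.1362] F [ 0.2  1.6 -1.3] t 4.9 -> world [ 0.554  -0.1282  0.136 ] tool cm [ 3.1  -0.05  0.02] turn -0.4
(array([-0.02422544,  0.20892296]), np.float64(0.8313978071457861), 269)
```

>>> servo_tool([
  [[1,0,0,0],[2,0,0,0],[2,-2,0,0],[2,-4,0,0],[2,-5.2,0,0]],
])

```text
time_s: 5.45
tool_pos: [0.505, -0.1065, 0.1363]
ee_rot: [0.887, 0.463, -0.0, -0.0]
ft_force: [0.1, 0.2, 0.6]
finger_gap: -0.001
```

>>> servo_tool([
  [[0,0,0,-0.4],[-1.5,0,0,-0.4],[-3,0,0,-0.4],[-4.6,0,0,-0.4],[-4.6,0,0,-0.4]],
])

```text
time_s: 5.95
tool_pos: [0.4783, -0.1477, 0.1363]
ee_rot: [0.886, 0.464, -0.0, 0.0]
ft_force: [0.5, 0.9, -0.4]
finger_gap: 0.002
```

Run:
```python
from fit import *
cmd(S=(-.04,-.027),z=.136)
d=snap('scene','s7');t=snap('top','t7'); print(fit(d),fit(t)); crop(d,'s7c',260,120,400,310,3)
```

```text
now [ 0.4783 -0.1477  0.1363] sel [-0.0513 -0.029   0.1363] F [ 0.5  0.9 -0.4] t 5.95 -> world [ 0.4887 -0.1525  0.136 ] tool cm [0.2  1.13 0.03] turn -0.2
(array([-0.03076881,  0.20864633]), np.float64(0.7707376168157075), 176) (array([0., 0.]), np.float64(nan), 0)
  return _methods._mean(a, axis=axis, dtype=dtype,
  ret = ret.dtype.type(ret / rcount)
```

View pics/s7c.png

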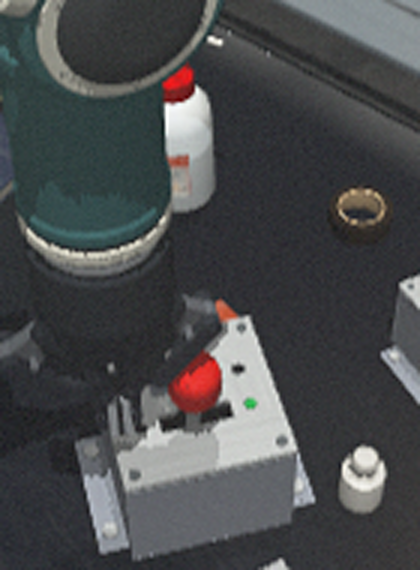

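The fingers are directly behind the knob, at crop (125,420), with the knob at (195,383). I'll lower slightly and push forward.

>>> servo_tool([
  [[0.2,0.5,0.5,0],[0.2,1,0.5,0],[0.2,1.5,0.5,0],[0.2,2,0.5,0],[0.2,2.5,0.5,0]],
])

```text
time_s: 6.55
tool_pos: [0.5013, -0.1578, 0.131]
ee_rot: [0.885, 0.466, -0.0, -0.0]
ft_force: [-0.7, 0.7, 0.3]
finger_gap: -0.0
```

>>> servo_tool([
  [[0,0.5,0,0],[0,1,0,0],[0,1.5,0,0],[0,1.5,0,0]],
])

```text
time_s: 6.95
tool_pos: [0.5146, -0.1671, 0.1317]
ee_rot: [0.885, 0.465, 0.001, 0.001]
ft_force: [0.9, -0.3, 0.3]
finger_gap: 0.001
```

Run:
```python
from fit import *
cmd(S=(.006,-.027),z=.131)
d=snap('scene','s8');print(fit(d)); crop(d,'s8c',260,120,400,310,3)
```

```text
now [ 0.5146 -0.1671  0.1317] sel [-0.0104 -0.0244  0.1317] F [ 0.9 -0.3  0.3] t 6.95 -> world [ 0.5267 -0.1786  0.131 ] tool cm [-0.26  1.64  0.08] turn -0.0
(array([0.2252775 , 0.20744564]), np.float64(0.6234699155753037), 201)
```

View pics/s8c.png

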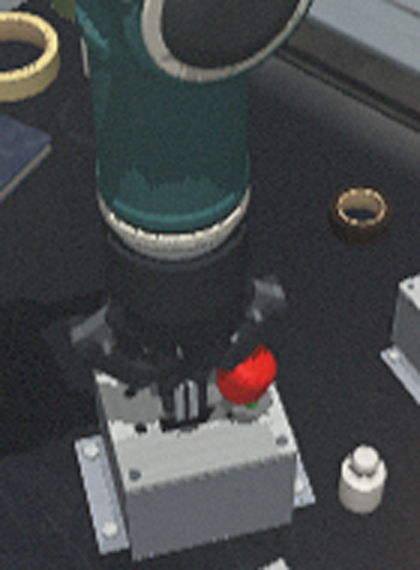

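>>> servo_tool([
  [[-0.2,0.2,0,0],[-0.2,0.4,0,0],[-0.2,0.4,0,0]],
])

```text
time_s: 7.3
tool_pos: [0.5155, -0.1704, 0.1313]
ee_rot: [0.885, 0.465, -0.0, -0.0]
ft_force: [-0.6, 0.4, 0.8]
finger_gap: 0.003
```

Run:
```python
from fit import *
cmd(S=(.006,-.027),z=.131)
d=snap('scene','s9');print(fit(d))
```

```text
now [ 0.5155 -0.1704  0.1313] sel [-0.0078 -0.0266  0.1313] F [-0.6  0.4  0.8] t 7.3 -> world [ 0.5267 -0.1786  0.131 ] tool cm [-0.04  1.38  0.03] turn -0.1
(array([0.23832027, 0.20831094]), np.float64(0.6911905478143672), 184)
```

>>> servo_tool([
  [[0,0.2,0,0],[0,0.4,0,0],[0,0.4,0,0]],
])

```text
time_s: 7.65
tool_pos: [0.519, -0.1727, 0.1313]
ee_rot: [0.885, 0.465, 0.0, 0.0]
ft_force: [-0.9, -0.4, 0.3]
finger_gap: -0.0
```

Run:
```python
from fit import *
cmd(S=(.006,-.027),z=.131)
d=snap('scene','s10');print(fit(d))
```

```text
now [ 0.519  -0.1727  0.1313] sel [-0.0037 -0.0265  0.1313] F [-0.9 -0.4  0.3] t 7.65 -> world [ 0.5267 -0.1786  0.131 ] tool cm [-0.05  0.97  0.03] turn -0.0
(array([0.26222171, 0.20818534]), np.float64(0.6385385314682264), 180)
```

>>> servo_tool([
  [[0,0.2,0,0],[0,0.2,0,0]],
])

```text
time_s: 7.9
tool_pos: [0.5205, -0.1738, 0.1313]
ee_rot: [0.885, 0.465, -0.0, -0.0]
ft_force: [-1.7, 1.1, 0.7]
finger_gap: 0.005
```

>>> servo_tool([
  [[0,0.1,0,0],[0,0.1,0,0]],
])

```text
time_s: 8.1
tool_pos: [0.5209, -0.1741, 0.1311]
ee_rot: [0.885, 0.465, -0.0, -0.0]
ft_force: [-2.4, 2.0, 0.8]
finger_gap: 0.001
```

Run:
```python
from fit import *
cmd(S=(.006,-.027),z=.131)
d=snap('scene','s11');print(fit(d))
```

```text
now [ 0.5209 -0.1741  0.1311] sel [-0.0013 -0.0266  0.1311] F [-2.4  2.   0.8] t 8.1 -> world [ 0.5267 -0.1786  0.131 ] tool cm [-0.04  0.73  0.01] turn -0.0
(array([0.27660807, 0.20770827]), np.float64(0.6984742400898596), 179)
```

>>> servo_tool([
  [[0,0.2,0,0],[0,0.2,0,0]],
])

```text
time_s: 8.35
tool_pos: [0.5217, -0.1747, 0.131]
ee_rot: [0.885, 0.465, -0.001, -0.001]
ft_force: [-6.3, 3.7, 3.0]
finger_gap: 0.002
```

Run:
```python
from fit import *
cmd(S=(.006,-.027),z=.131)
d=snap('scene','s12');print(fit(d))
```

```text
now [ 0.5217 -0.1747  0.131 ] sel [-0.0002 -0.0266  0.131 ] F [-6.3  3.7  3. ] t 8.35 -> world [ 0.5267 -0.1786  0.131 ] tool cm [-0.04  0.62 -0.  ] turn -0.0
(array([0.27964084, 0.20616341]), np.float64(0.7143233294482502), 187)
```

The force has risen to about 7 N and the lever has stopped moving, so it is at its stop. I'll back off, then raise the tool.

>>> servo_tool([
  [[0,-1,0,0],[0,-3,0,0],[0,-6,0,0],[0,-6,-4,0],[0,-6,-8,0]],
])

```text
time_s: 8.9
tool_pos: [0.4704, -0.1402, 0.2093]
ee_rot: [0.885, 0.466, -0.002, -0.002]
ft_force: [0.8, -0.5, 1.0]
finger_gap: 0.0
```

>>> servo_tool([
  [[0,-3,-2,0],[0,-6,-4,0],[0,-8,-5,0],[0,-8,-5,0],[0,-8,-5,0]],
])

```text
time_s: 9.4
tool_pos: [0.4081, -0.0963, 0.2617]
ee_rot: [0.885, 0.466, 0.001, 0.001]
ft_force: [-1.1, 0.2, 0.3]
finger_gap: 0.005
```

Run:
```python
from fit import *
cmd(S=(.006,-.027),z=.131)
d=snap('scene','s13');print(fit(d)); t=snap('top','t13');print(fit(t))
crop(d,'s13c',260,170,400,340,3)
for n,(a,b) in dict(scene=('scene0','s13')).items():
    A,B=load(a),load(b)
    for k,(u0,v0,u1,v1) in dict(weight=(370,262,392,296),steel=(340,300,372,336),orange=(326,215,345,232)).items():
        for D in(A,B):
            P=cloud(D)[v0:v1,u0:u1]; px=D['pixels'][v0:v1,u0:u1].astype(int)
            m=(P[...,2]>.012)&(P[...,2]<.055)
            if k=='orange': m&=(px[...,0]>px[...,2]+50)
            print(k,P[m].mean(0).round(4),m.sum())
```

```text
now [ 0.4081 -0.0963  0.2617] sel [-0.1383 -0.0263  0.2617] F [-1.1  0.2  0.3] t 9.4 -> world [ 0.5267 -0.1786  0.131 ] tool cm [-0.07 14.39 13.11] turn -0.0
(array([0.27868996, 0.20854268]), np.float64(0.7081409081569597), 296)
(array([0.28133468, 0.22542633]), np.float64(0.7714193997304802), 362)
weight [ 0.5941 -0.2527  0.0325] 227
weight [ 0.5942 -0.2528  0.0324] 228
steel [ 0.4996 -0.2652  0.0194] 269
steel [ 0.4997 -0.2651  0.0196] 267
orange [ 0.6412 -0.0846  0.0223] 65
orange [ 0.6409 -0.0847  0.0226] 66
```

View pics/s13c.png

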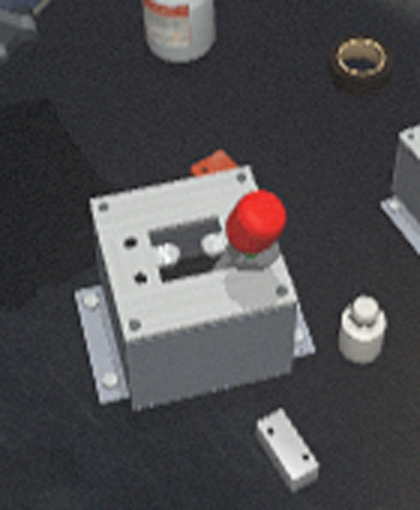

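View pics/t13.png

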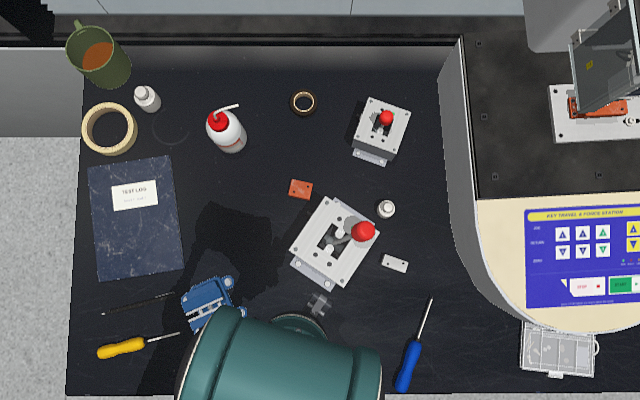

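The lever rests in third, with the knob over the green dot at top (363,231). The arm is clear and the blocks and weight haven't moved, so I'm handing the job in.

```bash
python3 -c "
from bench import manip
print(manip.finish_job())"
```

```text
the job is handed in; nothing more can be done
None
```

The larger selector's lever is in third, and I handed the job in at about 9.5 s of the 46 s allowed; no verdict is reported.

- **Moves:** I pushed the red knob with shut fingers. The lever already stood almost upright in the left slot (shift_fore about -0.03), so it needed no push back to the cross slot first. I pushed it across to the right, then forward from behind until it met its stop. The highest wrist force I read was about 8 N.
- **Lever check, arm clear:** shift_fore measures about 0.28 in both views, which is the 0.27 stop within calibration. shift_across measures 0.21 in the scene view and 0.225 in the top view.
- **Blocks and weight:** the orange block, steel block and weight read within 0.5 mm of where they started, and the arm stands clear of everything.
- **Disagreements:**
  - The selector is turned about -0.60 rad from world x, more than the 0.5 rad in the text. The green dot and the three black dots confirmed it.
  - One knob fit during the approach was spoiled by the fingers in view, and the next clean view corrected it.
  - The last forward push met the knob with the fingers about 8 to 10 mm further back than I had worked out, so I finished it in small steps.

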